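Release the blue air pipe from its push-fit fitting

ROBOT

A 7-joint arm with a two-finger parallel gripper is mounted at the origin on the work surface. World frame = base frame: x ahead of the robot, y to its left, z up, the work surface at z = 0. Lengths are in mm, angles in rad, forces in N, time in s.
With the tool pointing down it reaches from about 400 to 875 mm from the base axis. Payload 19.3 kg.
Tool frame: the origin (TCP) lies midway between the tips of the shut fingers; the grasp point (between the pads) lies 19 mm behind it; z points along the fingers, y is the line along which they close (so a half turn about z gives the same grasp; the last joint's range is limited). The gripper opens to 85 mm and grips with 20 to 120 N. Pads are 22 mm wide; open, the fingers measure 114 mm over their backs; the gripper's body (76 mm by 85 mm) begins 54 mm behind the grasp point. The pads swing forward as they close: fully open they stand 13 mm farther back than shut.
Start: joints at [1.153, 0.521, -0.036, 1.599, 0.021, 1.021, -0.113], TCP at [212.991, -587.579, 231.291] pointing down, gripper open.
Joint ranges: [-2.91, 2.91], [-0.3, 2.13], [-1.5, 1.42], [0.17, 2.43], [-1.26, 4.41], [0.16, 1.93], [-2.52, 2.52]. Speed limits (rad/s): [1.89, 1.89, 2.39, 2.39, 3.01, 3.01, 3.01].

INTERFACE

Orientations are given as a unit quaternion [w, x, y, z].
In Python, from workcell import ctrl gives the robot as it stands.
- The arm moves only by the tool send_rows, never from a script. Its argument "moves" is a list of rows, each a list of 7 numbers: the shift along the world's x, y, z in mm, then the turn, a rotation vector about the world's x, y, z in degrees, then the finger opening in mm, from 0 to 85.4. In form: [[dx, dy, dz, ax, ay, az, hand], ...]. A call has 1 to 10 rows; each row shifts and turns the commanded pose from where the row before left it; what a row does not reach is not made up. A row lasts 1/10 s, in which the tool goes at most 50 mm and 8.59 degrees, less where a joint would pass 70% of its speed; a pose out of reach is approached as far as the arm can. A call is refused whole if a number of a shift passes 50 or a number of a turn 8.59, either way. A call with a gripper value outside its range is refused whole. The fingers move at their own pace and stop on an object; "force" is the grip in N (left out, the last holds). Time passes only in rows, so rows that do not move let the fingers close. It gives the time, the measured TCP pose, the force, the opening and the grip force at its end, in the units of the state.
- ctrl.observe(): the state, without advancing time (a new reading comes with each control period).
- ctrl.snapshot(name): name is "scene" or "side" or "wrist"; returns (picture, depth): 384x512x3 uint8, blue, green, red; 384x512 float32, mm along the optical axis (not along the pixel's ray), 0 where there is no reading.
- ctrl.get_calibration(name): a dict with "camera_matrix" (3x3 intrinsics, pixels), "R" (3x3) and "t" (3): a world point X has camera coordinates R X + t. Camera axes: x right, y down, z forward; pixel columns grow to the right and rows downward; lengths in mm; the calibration is good to about 2 mm. A picture is of the moment at which its call begins: read the wrist's pose just before it. get_calibration takes no time and is no camera call; for the wrist camera it gives the pose at the moment of the call.
- ctrl.sign_off(): hands the job in; it is judged then, once.
Trained networks look in the newest picture that a camera, given by its name, has taken for a name from the list of things; names that differ only in an ending like _2 or _b are one class to them, and where a whole thing is asked for, a point or a joint stands for the part that bears it (a point fixed in the world has none). Each returns a list of dicts, best first, with "p" (0 to 1); they miss things now and then, are a little off and sometimes report something else, mostly with a low value. They report only what shows in the picture. A call takes as long as a camera call. They do not tell look-alikes from the thing itself.
- ctrl.search_frame(camera, name): "extent" ([left, top, right, bottom] in pixels, round what is visible of it).
- ctrl.cut_out(camera, name): "pixels" (384x512 bool, what is visible of it) and "extent" ([left, top, right, bottom] in pixels, round what is visible of it).
The state is a dict: "t": time; "qpos": joint angles; "qvel": joint speeds; "joint_efforts": joint torques, N m; "ee_pos": TCP position; "tcp_rot": TCP orientation; "contact_force": force on the tool from outside, world axes, zero at the start; "ft_torque": the same for the moment, N m; "grip_width": opening from 0.0 (shut) to 1.0 (fully open); "grasp_force": force on a finger pad.
Only numpy, scipy, OpenCV 4.12 (cv2) and the standard library are available. Lean on these libraries where they do the work, as an engineer would, in place of code of your own. Each camera call takes 0.05 s, during which the arm holds its last target. There are 200 camera calls.

TASK

On the workshop's air board, press the release lever of the blue pipe's fitting fully down, so that its orange collet ring is held pressed, and with the lever still down pull the blue pipe straight up out of the fitting. Then stand the blue pipe foot first in the white pot, lowering it well inside before letting go, with the pot still upright. Leave the red pipe in its fitting.

Things in the scene. Friction and masses are not known exactly. Their poses are not given: they have to be found in the camera images.
- pipe_blue: Blue rigid pipe, 20 mm diameter, 140 mm long, about 90 g, upright in a black push-fit fitting (50 mm block, top 52 mm above the table) through an orange collet ring and a forked steel lever. Origin: centre of its foot, z up along it; foot starts 18 mm and top end 158 mm above the table. Teeth lock it until the lever is fully down. Lift 60 mm to clear. Grip 25 to 30 mm below its top.
- pad_blue (a point): Centre of the top of the yellow pad (32 x 32 mm, 10 mm thick) at the free end of the release lever of the blue pipe's fitting, about 98 mm from the pipe's axis, towards the robot. The lever is hinged behind the pipe and forks around it. Raised, the pad's top is about 97 mm above the table; fully down, 69 mm (and 3 mm farther from the pipe).
- lever_blue (a joint): Angle of that lever: 0 raised, 0.2 rad fully down at its stop (pad 29 mm lower). About 4 to 6 N on the pad moves it; friction keeps it where it is left. It pushes the orange collet ring down 9 mm and draws the teeth back in proportion; the pipe is free above 0.17 rad.
- pot: White round ceramic pot, open at the top, loose, 80 mm outside and 72 mm inside diameter, 85 mm high, inner floor 6 mm above its underside, 0.45 kg. Origin: centre of its underside, z up. It stands left or right of the board; a glue jar with a red cap stands on the other side.
- pipe_red: A like pipe in red, in a like fitting with its own lever on the same board; it stays there. A third like fitting holds no pipe. Fittings are 110 mm or more apart. Origin: centre of its foot, z up.
Mind the look-alikes: they are no part of the job. There is more than one size of the pipe_blue; the one meant has the size given above.

How it is judged (in metres and radians):
On the way, in this order (a step that is already met when the one before it is completed fails the run):
1. the lever of the blue pipe's fitting is pressed fully down (0.17 rad or more) with the pipe still in place (value of joint lever_blue above 0.17 rad and height (world z) of pipe_blue below 0.035 m), for 0.2 s.
2. the blue pipe is out of the fitting, its foot 75 mm above the table or higher, with the lever still down (height (world z) of pipe_blue above 0.075 m and value of joint lever_blue above 0.15 rad), for 0.1 s.
3. the held blue pipe is lowered into the pot, its foot 45 mm or less above the pot's underside (z of pipe_blue in the frame of pot below 0.045 m and horizontal distance between pipe_blue and pot below 0.036 m and contact force between the fingers and pipe_blue above 1 N), for 0.05 s.
At the end, for the whole second after the job is handed in: The blue pipe stands or leans at rest in the white pot, its foot at the bottom (within 25 mm of the pot's underside, within 36 mm of its axis); the pot is upright within 0.15 rad on the table; the red pipe is within 15 mm of where it was (z of pipe_blue in the frame of pot between -0.005 and 0.025 m and horizontal distance between pipe_blue and pot below 0.036 m and angle between pot's own z axis and vertical below 0.15 rad and height (world z) of pot below 0.015 m and linear speed of pipe_blue below 0.05 m/s and distance of pipe_red from where it was at the start of the episode below 0.015 m); the robot touches nothing.
It fails at once if the red pipe is moved by more than 15 mm (distance of pipe_red from where it was at the start of the episode above 0.015 m).
It also fails if it takes over 53 s, if anything falls off the work surface, if the arm or the gripper's body presses on something with over 40 N, if the wrist force passes 120 N, or if a joint passes its speed limit or range.

## Working session

There is one attempt and no reset: what is moved stays moved. The work goes in short steps, Python scripts to look and compute and a tool call to move; the robot and the scene stay as the last step left them, time stands still between calls to the robot, and variables do not carry over. Pictures are saved under pics/ and viewed, at most 10 in all, crops included, and the job is handed in when it is done.

Besides the shell and the picture viewer there is one more tool, called in YAML: its name, and indented under it one key for each argument. send_rows: Moves the arm, as the interface text tells. Its arguments: {"type":"object","properties":{"moves":{"type":"array"},"force":{"type":"number"}},"required":["moves"]}

```bash
mkdir -p pics; cat > h.py <<'E'
import numpy as np, cv2
from workcell import ctrl
def world(cam,u,v,d,c=None):
    c=c or ctrl.get_calibration(cam)
    K=np.array(c["camera_matrix"]);R=np.array(c["R"]);t=np.array(c["t"])
    u=np.atleast_1d(u);v=np.atleast_1d(v);d=np.atleast_1d(d)
    p=np.stack([(u-K[0,2])/K[0,0]*d,(v-K[1,2])/K[1,1]*d,d])
    return (R.T@(p-t.reshape(3,1))).T
E
python3 - <<'E'
from h import *
o=ctrl.observe();print(o)
ims=[]
for n in("scene","side"):
    p,d=ctrl.snapshot(n);np.savez(f"{n}0.npz",p=p,d=d,**{k:np.array(v) for k,v in ctrl.get_calibration(n).items()});ims.append(p)
    for nm in("pipe_blue","pad_blue","pot","pipe_red"):
        for r in ctrl.cut_out(n,nm):
            m=r["pixels"]&(d>0);v,u=np.nonzero(m)
            if len(u)==0: continue
            w=world(n,u,v,d[v,u])
            print(n,nm,round(r["p"],2),[int(x) for x in r["extent"]],np.percentile(w,[2,50,98],axis=0).round().tolist())
cv2.imwrite("pics/scene0.png",ims[0]);cv2.imwrite("pics/side0.png",ims[1])
E
```

```text
{'t': 0.0, 'qpos': array([ 1.15282544,  0.52202593, -0.0363572 ,  1.60000219,  0.0211926 ,
        1.02109831, -0.11280197]), 'qvel': array([ 0.00112621, -0.00083424, -0.00061447, -0.00085046, -0.00108312,
        0.00084886,  0.0007378 ]), 'joint_efforts': array([ 4.70764353e-04, -9.27114415e+01,  1.98044904e+00, -3.69927120e+01,
        1.80597551e-02,  8.01047572e-03, -1.45140307e-04]), 'ee_pos': array([ 212.86978006, -587.27151387,  230.72005516]), 'tcp_rot': array([-5.59866188e-04,  9.84918960e-01,  1.73015353e-01, -1.29303984e-04]), 'contact_force': array([-0.47284185,  0.00951922,  0.42362113]), 'ft_torque': array([-0.00773906, -0.04698934, -0.00257603]), 'grasp_force': 0.0, 'grip_width': 1.0015926101394679}
scene pipe_blue 0.92 [274, 198, 283, 238] [[584.0, 123.0, 68.0], [596.0, 134.0, 119.0], [601.0, 139.0, 159.0]]
scene pipe_blue 0.81 [316, 150, 331, 229] [[409.0, 114.0, 6.0], [426.0, 131.0, 116.0], [432.0, 139.0, 201.0]]
scene pipe_blue 0.47 [317, 250, 328, 289] [[597.0, 251.0, 2.0], [607.0, 259.0, 57.0], [610.0, 264.0, 100.0]]
scene pad_blue 0.76 [260, 199, 312, 250] [[48
[... 333 characters left out ...]
-2.0], [609.0, -133.0, 114.0], [616.0, -128.0, 158.0]]
side pipe_blue 0.94 [293, 181, 315, 271] [[401.0, 16.0, -1.0], [414.0, 137.0, 117.0], [429.0, 141.0, 201.0]]
side pipe_blue 0.89 [216, 193, 223, 225] [[579.0, 130.0, 74.0], [586.0, 138.0, 118.0], [595.0, 141.0, 158.0]]
side pipe_blue 0.68 [183, 259, 197, 298] [[594.0, 229.0, 4.0], [599.0, 263.0, 58.0], [612.0, 265.0, 99.0]]
side pad_blue 0.56 [199, 215, 271, 233] [[477.0, 106.0, 64.0], [534.0, 127.0, 84.0], [633.0, 152.0, 97.0]]
side pot 0.92 [234, 297, 282, 372] [[412.0, 301.0, 3.0], [450.0, 342.0, 48.0], [486.0, 378.0, 85.0]]
side pipe_red 0.63 [240, 136, 251, 167] [[595.0, -145.0, 73.0], [603.0, -129.0, 121.0], [614.0, -125.0, 157.0]]
```

```bash
python3 - <<'E'
import cv2
a=cv2.imread("pics/scene0.png");cv2.imwrite("pics/scene_crop.png",cv2.resize(a[130:310,150:440],None,fx=2.7,fy=2.7,interpolation=cv2.INTER_CUBIC))
E
```

```text
(no output)
```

View pics/scene_crop.png

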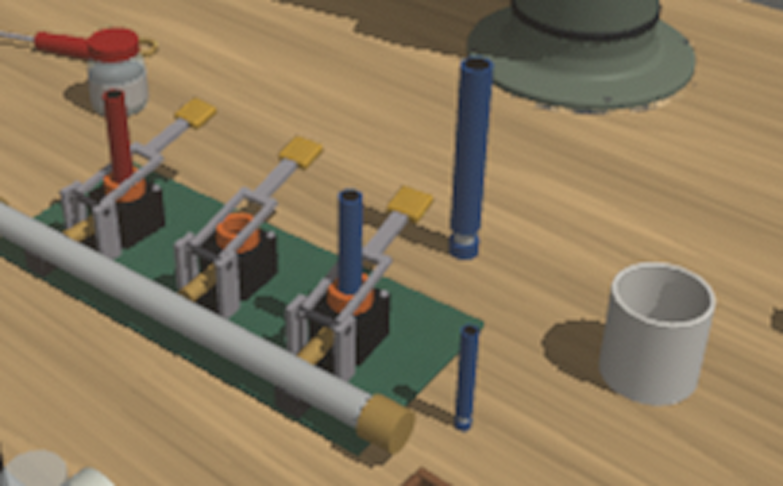

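View pics/side0.png

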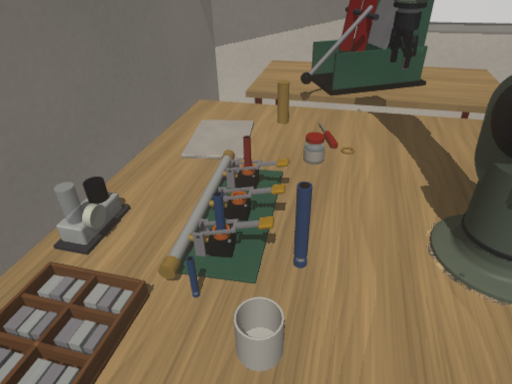

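The candidates for the blue pipe, in scene pixels, are:
- (279,218), in the fitting, with its top at z≈158.
- (323,190), free-standing and about 200 mm tall.
- (322,270), free-standing and about 100 mm tall.

The first is the one meant, because it is in a fitting and has the right height; the crop confirms it. Its pad shows at about (302,205) in the scene picture. The pot is on the left at (393,255) and the jar is on the right. Next I'll measure more closely.

```bash
python3 - <<'E'
from h import *
from scipy.optimize import least_squares
def circ(w,r=None):
    f=lambda q:np.hypot(w[:,0]-q[0],w[:,1]-q[1])-(r or q[2])
    q=least_squares(f,[*w[:,:2].mean(0),20],loss="soft_l1",f_scale=2).x
    return q.round(1)
for n in("scene","side"):
    z=dict(np.load(n+"0.npz"));p,d=z["p"],z["d"]
    v,u=np.nonzero(d>0);w=world(n,u,v,d[v,u],z)
    hsv=cv2.cvtColor(p,cv2.COLOR_BGR2HSV)[v,u].astype(int)
    blue=(abs(hsv[:,0]-112)<12)&(hsv[:,1]>110)
    red=((hsv[:,0]<6)|(hsv[:,0]>174))&(hsv[:,1]>130)
    yel=(abs(hsv[:,0]-22)<6)&(hsv[:,1]>150)
    def box(m,x0,x1,y0,y1,z0,z1):
        return w[m&(w[:,0]>x0)&(w[:,0]<x1)&(w[:,1]>y0)&(w[:,1]<y1)&(w[:,2]>z0)&(w[:,2]<z1)]
    b=box(blue,560,630,100,170,85,155);print(n,"pipe",len(b),circ(b,10))
    for k in((85,115),(125,155)): print("   ",k,circ(b[(b[:,2]>k[0])&(b[:,2]<k[1])],10))
    b=box(blue,380,450,90,170,30,195);print("tall",len(b),circ(b))
    b=box(red,570,640,-170,-100,85,155);print("red",len(b),circ(b,10))
    b=box(yel,440,540,60,180,80,110);t=b[b[:,2]>93]
    print("pad",len(b),len(t),b.min(0).round(),b.max(0).round(),np.median(t,0).round(1), ((t.min(0)+t.max(0))/2).round(1))
    b=box(w[:,0]>0,380,530,270,420,20,82);print("pot",len(b),b.min(0).round(),b.max(0).round())
    b=box(w[:,0]>0,380,530,270,420,80,90);print(" rim",len(b),b.min(0).round(),b.max(0).round(),circ(b,38))
E
```

```text
scene pipe 97 [594.  146.4  20. ]
    (85, 115) [590.5 127.9  20. ]
    (125, 155) [588.9 128.   20. ]
tall 170 [416.5 123.6  14.2]
red 157 [ 605.1 -139.3   20. ]
pad 118 97 [478. 101.  89.] [508. 133. 100.] [491.2 116.6  95.6] [493.  116.9  96.4]
pot 1387 [410. 299.  20.] [494. 377.  82.]
 rim 229 [410. 297.  80.] [493. 377.  87.] [453.1 337.   20. ]
side pipe 97 [589.3 129.4  20. ]
    (85, 115) [589.3 129.5  20. ]
    (125, 155) [585.1 148.8  20. ]<stdin>:5: RuntimeWarning: Mean of empty slice.
  ret = um.true_divide(
Traceback (most recent call last):
ValueError: Initial guess is outside of provided bounds
```

```bash
python3 - <<'E'
from h import *
from scipy.spatial.transform import Rotation as Ro
o=ctrl.observe();c=ctrl.get_calibration("wrist");C=-np.array(c["R"]).T@np.array(c["t"])
q=o["tcp_rot"];T=Ro.from_quat([q[1],q[2],q[3],q[0]]).as_matrix()
print(T.round(2));print(C-o["ee_pos"], T.T@(C-o["ee_pos"]), "fwd",np.array(c["R"])[2])
E
```

```text
[[ 0.94  0.34 -0.  ]
 [ 0.34 -0.94  0.  ]
 [ 0.   -0.   -1.  ]]
[ 66.80110661  23.71371001 143.951658  ] [  70.88472771    0.46321149 -143.95120194] fwd [-0.26393246 -0.09435906 -0.95991459]
```

send_rows:
  moves:
    - [10, 40, 10, 0, 0, 0, 0]
    - [20, 45, 10, 0, 0, -2, 0]
    - [20, 50, 0, 0, 0, -2, 0]
    - [20, 50, 0, 0, 0, -2, 0]
    - [20, 50, 0, 0, 0, -2, 0]
    - [20, 50, 0, 0, 0, -2, 0]
    - [20, 50, 0, 0, 0, -2, 0]
    - [20, 50, 0, 0, 0, -2, 0]
    - [20, 50, 0, 0, 0, -2, 0]
    - [20, 50, 0, 0, 0, -2, 0]

```text
t: 1.5
ee_pos: [391.9, -129.5, 251.6]
tcp_rot: [0.0, 1.0, 0.016, 0.0]
contact_force: [1.3, -1.1, 0.0]
grip_width: 0.002
grasp_force: 0.0
```

send_rows:
  moves:
    - [20, 50, 0, 0, 0, -2, 0]
    - [25, 50, 0, 0, 0, 0, 0]
    - [25, 50, 0, 0, 0, 0, 0]
    - [20, 50, 0, 0, 0, 0, 0]
    - [12, 40, 0, 0, 0, 0, 0]
    - [0, 6, 0, 0, 0, 0, 0]
    - [0, 0, 0, 0, 0, 0, 0]
    - [0, 0, 0, 0, 0, 0, 0]

```text
t: 2.3
ee_pos: [485.1, 95.8, 251.2]
tcp_rot: [0.0, 1.0, -0.001, -0.0]
contact_force: [-0.0, -0.5, -0.0]
grip_width: 0.0
grasp_force: 0.0
```

```bash
python3 - <<'E'
from h import *
o=ctrl.observe();print(o["ee_pos"],o["t"],o["tcp_rot"]);c=ctrl.get_calibration("wrist");p,d=ctrl.snapshot("wrist")
cv2.imwrite("pics/w1.png",p)
v,u=np.nonzero(d>0);w=world("wrist",u,v,d[v,u],c)
hsv=cv2.cvtColor(p,cv2.COLOR_BGR2HSV)[v,u].astype(int)
yel=(abs(hsv[:,0]-22)<6)&(hsv[:,1]>150)&(abs(w[:,2]-96)<8)&(abs(w[:,0]-492)<40)&(abs(w[:,1]-117)<40)
b=w[yel];print("pad",len(b),b.min(0).round(),b.max(0).round(),np.median(b,0).round(1))
m=(abs(hsv[:,0]-112)<12)&(hsv[:,1]>80)&(abs(w[:,0]-590)<40)&(abs(w[:,1]-128)<40)&(w[:,2]>60)
b=w[m];print("pipe",len(b),np.percentile(b,[1,50,99],axis=0).round(1) if len(b) else "")
t=b[b[:,2]>154];print("top",len(t),t.min(0),t.max(0))
E
```

```text
[485.09130562  95.75559341 251.18528112] 2.3 [ 3.11841765e-04  9.99999333e-01 -1.10575343e-03 -1.21051102e-04]
pad 858 [476.  99.  93.] [508. 132. 102.] [491.9 114.6  97.8]
pipe 582 [[578.6 118.   64.2]
 [584.1 123.4 158.3]
 [597.9 137.3 160.8]]
top 329 [578.65120958 117.99960922 154.18035356] [598.65425381 138.02280162 161.04099239]
```

View pics/w1.png

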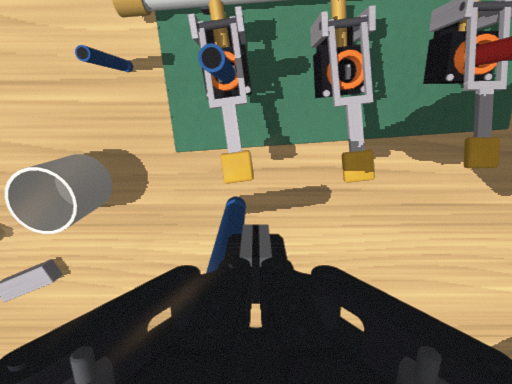

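The wrist view shows the blue pipe's top at (212,57), its pad at (237,166), the tall look-alike at (235,210) and the pot at (40,200). The measured pad centre is about (492,116) and the pipe about (588.6,128), which agrees with the other cameras.

send_rows:
  moves:
    - [10, 21, -10, 0, 0, 0, 0]
    - [0, 0, -40, 0, 0, 0, 0]
    - [0, 0, -45, 0, 0, 0, 0]
    - [0, 0, -40, 0, 0, 0, 0]
    - [0, 0, -10, 0, 0, 0, 0]
    - [0, 0, 0, 0, 0, 0, 0]

```text
t: 2.95
ee_pos: [494.9, 116.9, 105.9]
tcp_rot: [0.0, 1.0, -0.001, -0.001]
contact_force: [0.2, -0.4, 1.0]
grip_width: 0.002
grasp_force: 0.0
```

send_rows:
  moves:
    - [0, 0, -8, 0, 0, 0, 0]
    - [0, 0, -5, 0, 0, 0, 0]
    - [0, 0, -5, 0, 0, 0, 0]
    - [-1, 0, -5, 0, 0, 0, 0]
    - [0, 0, -5, 0, 0, 0, 0]
    - [-1, 0, -4, 0, 0, 0, 0]
    - [0, 0, -3, 0, 0, 0, 0]
    - [0, 0, 0, 0, 0, 0, 0]

```text
t: 3.75
ee_pos: [493.2, 117.9, 70.9]
tcp_rot: [-0.0, 1.0, -0.001, -0.0]
contact_force: [-0.1, 0.5, 0.4]
grip_width: 0.0
grasp_force: 0.0
```

send_rows:
  moves:
    - [0, 0, -1, 0, 0, 0, 0]
    - [0, 0, -1, 0, 0, 0, 0]
    - [0, 0, -1, 0, 0, 0, 0]
    - [0, 0, 0, 0, 0, 0, 0]
    - [0, 0, 0, 0, 0, 0, 0]

```text
t: 4.25
ee_pos: [493.1, 118.0, 68.4]
tcp_rot: [-0.0, 1.0, -0.001, -0.0]
contact_force: [-4.0, 0.0, 6.8]
grip_width: 0.002
grasp_force: 3.6
```

```bash
python3 - <<'E'
from h import *
p,d=ctrl.snapshot("side");o=ctrl.observe();print(o["ee_pos"],o["contact_force"])
cv2.imwrite("pics/s2.png",cv2.resize(p[140:300,150:350],None,fx=3.5,fy=3.5,interpolation=cv2.INTER_CUBIC))
E
```

```text
[493.10813678 118.02915511  68.37323129] [-2.99986857 -0.5543211   6.85924677]
```

View pics/s2.png

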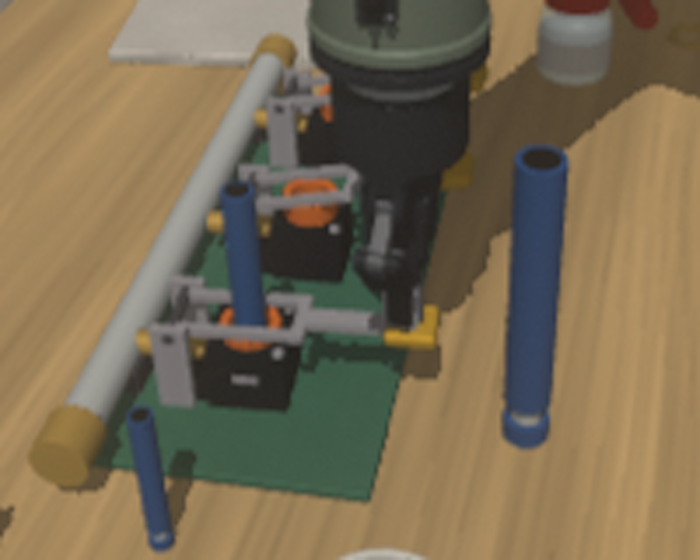

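The picture shows the lever lowered, with the fingers on the pad at crop (410,320), and the blue pipe still in place at (245,250). I'll push a little more to be sure of the stop.

send_rows:
  moves:
    - [0, 0, -1, 0, 0, 0, 0]
    - [0, 0, -1, 0, 0, 0, 0]
    - [0, 0, 0, 0, 0, 0, 0]
    - [0, 0, 0, 0, 0, 0, 0]

```text
t: 4.7
ee_pos: [493.2, 118.1, 67.6]
tcp_rot: [0.0, 1.0, -0.001, 0.0]
contact_force: [-13.0, -1.7, 41.2]
grip_width: 0.0
grasp_force: 19.9
```

Force rose to 41 N, so the lever is at its stop. Next I go up and over to the pipe.

send_rows:
  moves:
    - [0, 0, 10, 0, 0, 0, 0]
    - [0, 0, 40, 0, 0, 0, 0]
    - [0, 0, 40, 0, 0, 0, 30]
    - [0, 0, 35, 0, 0, 0, 70]
    - [35, 3, 5, 0, 0, 0, 85]
    - [35, 4, 0, 0, 0, 0, 85]
    - [20, 3, 0, 0, 0, 0, 85]
    - [5, 0, 0, 0, 0, 0, 85]
    - [0, 0, 0, 0, 0, 0, 85]
    - [0, 0, 0, 0, 0, 0, 85]

```text
t: 5.7
ee_pos: [587.5, 127.8, 196.1]
tcp_rot: [0.0, 1.0, -0.001, -0.0]
contact_force: [0.8, -0.7, -0.3]
grip_width: 0.996
grasp_force: 0.0
```

```bash
python3 - <<'E'
from h import *
for n in("side","scene","wrist"):
    c=ctrl.get_calibration(n);p,d=ctrl.snapshot(n)
    if n!="scene": cv2.imwrite(f"pics/{n}3.png",p)
    v,u=np.nonzero(d>0);w=world(n,u,v,d[v,u],c)
    hsv=cv2.cvtColor(p,cv2.COLOR_BGR2HSV)[v,u].astype(int)
    yel=(abs(hsv[:,0]-22)<6)&(hsv[:,1]>150)&(w[:,2]>50)&(abs(w[:,0]-492)<30)&(abs(w[:,1]-117)<30)
    b=w[yel];print(n,"pad",len(b), np.percentile(b,[2,50,98],axis=0).round(1) if len(b) else "")
    m=(abs(hsv[:,0]-112)<12)&(hsv[:,1]>80)&(abs(w[:,0]-590)<40)&(abs(w[:,1]-128)<40)&(w[:,2]>152)
    b=w[m];print("pipetop",len(b),(b.min(0).round(),b.max(0).round()) if len(b) else "")
print(ctrl.observe()["ee_pos"])
E
```

```text
side pad 165 [[472.9 102.9  61.6]
 [487.5 120.3  66.9]
 [502.5 133.5  69. ]]
pipetop 12 (array([580., 121., 152.]), array([585., 141., 158.]))
scene pad 105 [[475.7 100.9  62.1]
 [490.3 118.5  67.3]
 [505.2 131.8  69.5]]
pipetop 24 (array([581., 127., 152.]), array([600., 139., 160.]))
wrist pad 769 [[474.2  99.8  66.2]
 [490.7 114.5  69.8]
 [505.1 130.2  71.1]]
pipetop 1076 (array([579.,  88., 152.]), array([608., 168., 298.]))
[587.75305079 127.79777242 196.44587739]
```

View pics/wrist3.png

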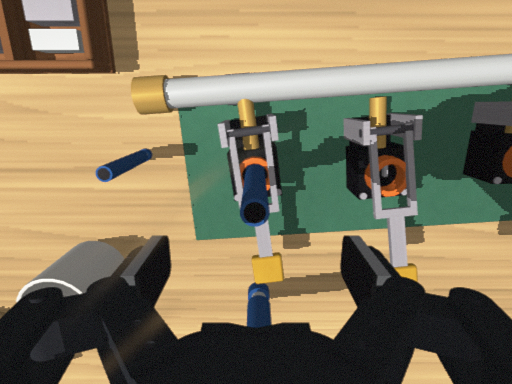

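The lever stayed down, with the pad top at z≈69. The pipe top at (255,210) is centred between the fingers, so I descend and grip.

send_rows:
  moves:
    - [1, 0, -20, 0, 0, 0, 85]
    - [0, 0, -25, 0, 0, 0, 85]
    - [0, 0, -25, 0, 0, 0, 85]
    - [0, 0, -15, 0, 0, 0, 85]
    - [0, 0, 0, 0, 0, 0, 0]
    - [0, 0, 0, 0, 0, 0, 0]
    - [0, 0, 0, 0, 0, 0, 0]
    - [0, 0, 0, 0, 0, 0, 0]
    - [0, 0, 0, 0, 0, 0, 0]
    - [0, 0, 0, 0, 0, 0, 0]
  force: 40

```text
t: 6.85
ee_pos: [589.8, 128.1, 112.2]
tcp_rot: [-0.0, 1.0, -0.001, 0.001]
contact_force: [-0.4, -0.2, 7.2]
grip_width: 0.222
grasp_force: 39.0
```

send_rows:
  moves:
    - [0, 0, 3, 0, 0, 0, 0]
    - [0, 0, 5, 0, 0, 0, 0]
    - [0, 0, 8, 0, 0, 0, 0]
    - [0, 0, 12, 0, 0, 0, 0]
    - [0, 0, 15, 0, 0, 0, 0]
    - [0, 0, 15, 0, 0, 0, 0]
    - [0, 0, 15, 0, 0, 0, 0]
    - [0, 0, 0, 0, 0, 0, 0]

```text
t: 7.65
ee_pos: [590.3, 128.1, 186.9]
tcp_rot: [-0.0, 1.0, -0.001, 0.002]
contact_force: [-0.3, 0.4, -1.3]
grip_width: 0.222
grasp_force: 39.0
```

send_rows:
  moves:
    - [0, 0, 25, 0, 0, 0, 0]
    - [0, 5, 20, 0, 0, 0, 0]
    - [-10, 25, 0, 0, 0, 0, 0]
    - [-25, 35, 0, 0, 0, 0, 0]
    - [-30, 40, 0, 0, 0, 0, 0]
    - [-30, 40, 0, 0, 0, 0, 0]
    - [-25, 35, 0, 0, 0, 0, 0]
    - [-14, 22, 0, 0, 0, 0, 0]
    - [-4, 7, 0, 0, 0, 0, 0]
    - [0, 0, 0, 0, 0, 0, 0]

```text
t: 8.65
ee_pos: [450.7, 337.6, 229.1]
tcp_rot: [0.0, 1.0, 0.0, -0.0]
contact_force: [0.8, -0.9, -0.8]
grip_width: 0.225
grasp_force: 39.2
```

```bash
python3 - <<'E'
from h import *
o=ctrl.observe();print(o["ee_pos"],o["grasp_force"])
for n in("side","scene"):
    c=ctrl.get_calibration(n);p,d=ctrl.snapshot(n)
    if n=="side": cv2.imwrite("pics/side4.png",p)
    v,u=np.nonzero(d>0);w=world(n,u,v,d[v,u],c)
    hsv=cv2.cvtColor(p,cv2.COLOR_BGR2HSV)[v,u].astype(int)
    m=(abs(hsv[:,0]-112)<12)&(hsv[:,1]>80)&(abs(w[:,0]-452)<40)&(abs(w[:,1]-337)<40)
    b=w[m];print(n,"pipe",np.percentile(b,[2,50,98],axis=0).round(1) if len(b) else "")
    for k in((75,90),(20,75)):
        b=w[(abs(w[:,0]-452)<60)&(abs(w[:,1]-338)<60)&(w[:,2]>k[0])&(w[:,2]<k[1])]
        print("pot",k,b.min(0).round(),b.max(0).round())
E
```

```text
[450.70089719 337.62712403 229.14551436] 39.20125901699066
side pipe [[440.  339.2 139.4]
 [446.4 347.  187.7]
 [456.2 349.4 255.5]]
pot (75, 90) [411. 299.  75.] [490. 378.  87.]
pot (20, 75) [411. 301.  20.] [487. 379.  75.]
scene pipe [[451.1 331.8 139.4]
 [459.4 341.3 216. ]
 [463.  346.4 273.8]]
pot (75, 90) [412. 297.  75.] [493. 376.  86.]
pot (20, 75) [412. 299.  20.] [494. 378.  75.]
```

View pics/side4.png

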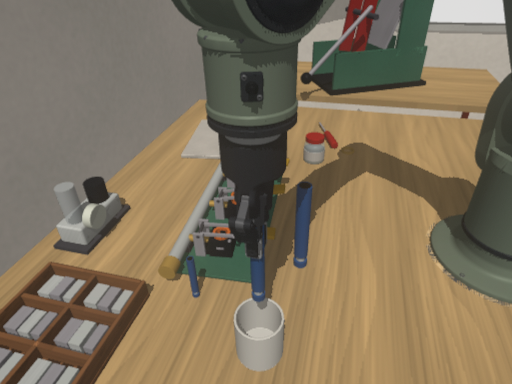

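The pipe hangs over the pot with its foot at (259,298) and z≈135, centred on the pot at (260,335). I lower it now.

send_rows:
  moves:
    - [1, 0, -20, 0, 0, 0, 0]
    - [0, 0, -25, 0, 0, 0, 0]
    - [0, 0, -25, 0, 0, 0, 0]
    - [0, 0, -25, 0, 0, 0, 0]
    - [0, 0, -15, 0, 0, 0, 0]
    - [0, 0, -8, 0, 0, 0, 0]
    - [0, 0, -5, 0, 0, 0, 0]
    - [0, 0, 0, 0, 0, 0, 0]
    - [0, 0, 0, 0, 0, 0, 0]

```text
t: 9.65
ee_pos: [452.8, 336.9, 106.9]
tcp_rot: [-0.0, 1.0, -0.001, 0.0]
contact_force: [-0.2, 0.0, -0.0]
grip_width: 0.221
grasp_force: 39.2
```

send_rows:
  moves:
    - [0, 0, -2, 0, 0, 0, 0]
    - [0, 0, -2, 0, 0, 0, 0]
    - [0, 0, -1, 0, 0, 0, 0]
    - [0, 0, 0, 0, 0, 0, 0]
    - [0, 0, 0, 0, 0, 0, 0]

```text
t: 10.15
ee_pos: [452.3, 337.0, 101.3]
tcp_rot: [-0.0, 1.0, -0.001, 0.0]
contact_force: [-1.1, 0.3, -1.1]
grip_width: 0.221
grasp_force: 39.2
```

send_rows:
  moves:
    - [0, 0, 0, 0, 0, 0, 23]
    - [0, 0, 0, 0, 0, 0, 26]
    - [0, 0, 0, 0, 0, 0, 40]
    - [0, 0, 0, 0, 0, 0, 85]
    - [0, 0, 0, 0, 0, 0, 85]
    - [0, 0, 0, 0, 0, 0, 85]
    - [0, 0, 15, 0, 0, 0, 85]
    - [0, 0, 30, 0, 0, 0, 85]
    - [0, 0, 45, 0, 0, 0, 85]
    - [0, 0, 45, 0, 0, 0, 85]

```text
t: 11.15
ee_pos: [451.9, 336.6, 237.6]
tcp_rot: [0.0, 1.0, -0.001, -0.0]
contact_force: [0.8, 0.2, -0.5]
grip_width: 0.994
grasp_force: 0.0
```

send_rows:
  moves:
    - [0, 0, 40, 0, 0, 0, 85]
    - [0, 0, 0, 0, 0, 0, 85]
    - [0, 0, 0, 0, 0, 0, 85]
    - [0, 0, 0, 0, 0, 0, 85]
    - [0, 0, 0, 0, 0, 0, 85]

```text
t: 11.65
ee_pos: [452.0, 336.6, 275.1]
tcp_rot: [0.001, 1.0, -0.001, -0.001]
contact_force: [0.4, 0.3, -0.5]
grip_width: 0.996
grasp_force: 0.0
```

```bash
python3 - <<'E'
from h import *
p,d=ctrl.snapshot("side");cv2.imwrite("pics/side5.png",p)
E
```

```text
(no output)
```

View pics/side5.png

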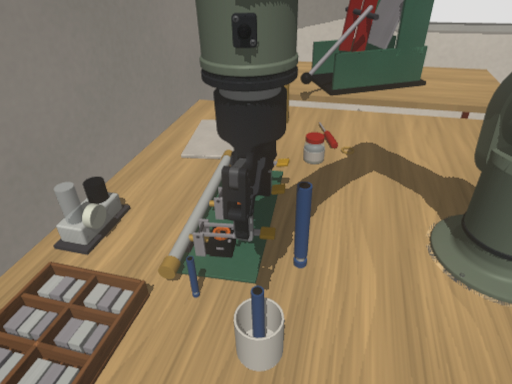

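The pipe stands in the upright pot with its top at (258,290), and the gripper is clear of everything.

```bash
python3 -c "
from workcell import ctrl
print(ctrl.sign_off())"
```

```text
the job is handed in; nothing more can be done
None
```

I pressed the blue fitting's lever to its stop and pulled the blue pipe out; it now stands in the upright white pot, the red pipe was not touched, and the job is handed in (about 12 s of 53 s used; sign-off gave no verdict).

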